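# Tare the parcel scale and print the slip

## Robot

A 6-joint arm with a two-finger parallel gripper is mounted at the origin on the work surface. World frame = base frame: x ahead of the robot, y to its left, z up, the work surface at z = 0. Lengths are in m, angles in rad, forces in N, time in s.
With the tool pointing down it reaches from about 0.275 to 0.75 m from the base axis. Payload 10.2 kg.
Tool frame: the origin (TCP) lies on the centre line of the jaws, within the pads' length; the fingertips stand 19 mm ahead of it and the grasp point (between the pads) is the TCP; z points along the fingers, y is the direction in which the jaws open and shut (so a half turn about z gives the same grasp; the last joint's range is limited). The gripper opens to 88 mm and grips with 3 to 60 N. Pads are 18 mm wide; open, the fingers measure 123 mm over their backs; the gripper's body (75 mm by 187 mm) begins 45 mm behind the grasp point.
Start: joints at [0.926, 0.313, 1.498, -0, 1.331, -0.223], TCP at [0.215, 0.479, 0.258] pointing down, gripper open.
Joint ranges: [-2.94, 2.94], [-0.97, 2.17], [0.19, 2.56], [-1.23, 4.37], [0.02, 3.11], [-2.88, 2.88]. Speed limits (rad/s): [2.39, 2.39, 3.01, 3.14, 3.14, 3.14].

## Interface

Orientations are given as a rotation vector (axis times angle).
In Python, from plant import ctrl, get_image, camera_info gives the robot as it stands. The module is installed in compiled form; this text tells all that it offers.
- The arm moves only by the tool play_rows, never from a script. Its argument "commands" is a list of rows, each a list of 5 numbers: the closure, from 0 (fully open) to 1 (shut), then the shift along the tool's x, y, z in units of 40 mm (1.0 is 40 mm), then the turn about the tool's z in units of 6 degrees (1.0 is 6 degrees). In form: [[claw, x, y, z, roll], ...]. A call has 1 to 5 rows; each row is the pose to reach, as a shift and turn from the pose commanded when the call began, along the tool's axes at that moment; what a row does not reach only later rows make up. A row lasts 1/12 s, in which the tool goes at most 41.7 mm and 7.16 degrees, less where a joint would pass 70% of its speed; a pose out of reach is approached as far as the arm can. A call with a gripper value outside its range is refused whole. The fingers move at their own pace and stop on an object; "grip_force" is the grip in N (left out, the last holds). Time passes only in rows, so rows that repeat a pose let the fingers close. It gives the time, the measured TCP pose, the force and the opening at its end, in the units of the state.
- ctrl.get_obs(): the state, without advancing time (a new reading comes with each control period).
- get_image(name): name is "side" or "top"; returns (picture, depth): 384x512x3 uint8, blue, green, red; 384x512 float32, m along the optical axis (not along the pixel's ray), 0 where there is no reading.
- camera_info(name): a dict with "K" (3x3 intrinsics, pixels), "xyz" and "rotation" of the camera in the world. Camera axes: x right, y down, z forward; pixel columns grow to the right and rows downward; lengths in m; the calibration is good to about 2 mm. A picture is of the moment at which its call begins. camera_info takes no time and is no camera call.
- ctrl.close_job(): hands the job in, once; it reports no verdict.
The state is a dict: "t": time; "q": joint angles; "dq": joint speeds; "tau": joint torques, N m; "ee_pos": TCP position; "ee_rot": TCP orientation; "contact_force": force on the tool from outside, world axes, zero at the start; "moment": the same for the moment, N m; "gripper_width": finger opening in m.
Only numpy, scipy, OpenCV 4.12 (cv2) and the standard library are available. Lean on these libraries where they do the work, as an engineer would, in place of code of your own. Each camera call takes 0.05 s, during which the arm holds its last target. There are 200 camera calls.

## Task

An empty carton stands on the parcel scale: tare it off by gently pressing the large round key on the scale's console well down with your fingertips for half a second and letting it come up, then print the slip by pressing the long bar-shaped key in the same way. Do not press the small round key or the square key. Keep off the scale, leave the carton, the tape roll and the tape measure where they stand, and finish with the hand clear.

Things in the scene. Friction and masses are not known exactly. Their poses are not given: they have to be found in the camera images.
- console: Scale console fixed to the bench: flat grey housing 170 mm (its x, front to back) x 290 mm (its y) x 40 mm high, origin at the centre of its underside, x pointing to its back, where a dark display lies flat on the top (3.5 mm thick). Four off-white keys stand in one row along its y, 42 mm in front of its centre (its x = -42 mm), at y = -96, -32, +32 and +96 mm; which key is in which place changes from run to run, the point of each key tells.
- tare_top (a point): Centre of the flat top of the tare key (large round key, 40 mm across; told by its shape). Moves with the key. Up: the top is 56 mm above the bench and 12 mm above its black frame. x and y axes as those of the console.
- tare_key (a joint): Travel of the tare key straight down, in m: 0 up, 0.006 at its stop. Sprung: starts to move at 1.5 N, is at the stop at 5.1 N, comes up by itself when released.
- print_top (a point): Centre of the flat top of the print key (long bar-shaped key, 22 mm wide (along the row) and 56 mm long (front to back); told by its shape). Moves with the key. Up: the top is 56 mm above the bench and 12 mm above its black frame. x and y axes as those of the console.
- print_key (a joint): Travel of the print key straight down, in m: 0 up, 0.006 at its stop. Sprung: starts to move at 1.5 N, is at the stop at 5.1 N, comes up by itself when released.
- power_top (a point): Centre of the flat top of the power key (small round key, 20 mm across; told by its shape). Moves with the key. Up: the top is 56 mm above the bench and 12 mm above its black frame. x and y axes as those of the console.
- power_key (a joint): Travel of the power key straight down, in m: 0 up, 0.006 at its stop. Sprung: starts to move at 1.5 N, is at the stop at 5.1 N, comes up by itself when released.
- menu_top (a point): Centre of the flat top of the menu key (square key, 30 x 30 mm; told by its shape). Moves with the key. Up: the top is 56 mm above the bench and 12 mm above its black frame. x and y axes as those of the console.
- menu_key (a joint): Travel of the menu key straight down, in m: 0 up, 0.006 at its stop. Sprung: starts to move at 1.5 N, is at the stop at 5.1 N, comes up by itself when released.
- tare_unit: The tare key with its black frame, 66 x 56 x 4 mm, fixed on the console; origin at the centre of the frame's underside, on the console's top (40 mm above the bench).
- print_unit: The print key with its black frame, 66 x 56 x 4 mm, fixed on the console; origin at the centre of the frame's underside, on the console's top (40 mm above the bench).
- scale: Parcel scale fixed to the bench left (+y) of the console: dark steel weighing plate 220 x 220 mm, its top 48 mm above the bench; origin under its centre, at bench height.
- carton_center (a point): Centre of the small empty carton (140 x 66 x 60 mm, long along its x) that stands loose on the scale; its top is 108 mm above the bench.
- tape_roll_center (a point): Centre, half-way up, of a loose roll of brown packing tape lying flat beyond the console: 96 mm across, 48 mm high.
- measure_center (a point): Centre, half-way up, of a loose black tape measure standing beyond the console: 66 x 36 x 58 mm high.

How it is judged:
On the way, in this order (a step that is already met when the one before it is completed fails the run):
1. the fingers press the large round tare key at least 3.5 mm down, for 0.2 s (value of joint tare_key above 0.0035 m and contact force between the fingers and tare_unit above 0.5 N), for 0.2 s.
2. the tare key is let up again, the print key not yet pressed (value of joint each of tare_key, print_key below 0.001 m), for 0.1 s.
3. the fingers press the bar-shaped print key at least 3.5 mm down, for 0.2 s (value of joint print_key above 0.0035 m and contact force between the fingers and print_unit above 0.5 N), for 0.2 s.
At the end, for the whole second after the job is handed in: All four keys are up again (within 1 mm), and the carton, tape roll and tape measure are within 8 mm of where they began (all of step 2 and value of joint each of power_key, menu_key below 0.001 m and distance of each of carton_center, tape_roll_center, measure_center from where it was at the start of the episode below 0.008 m); the robot touches nothing.
It fails at once if the small round key or the square key is pressed (more than 1.5 mm) (value of joint any of power_key, menu_key above 0.0015 m).
It fails at once if the tare and print keys are pressed together (value of joint each of tare_key, print_key above 0.0015 m).
It fails at once if a key is pressed roughly (over 30 N) (contact force between any of the fingers, the arm and tare_unit above 30 N or contact force between any of the fingers, the arm and print_unit above 30 N).
It fails at once if the robot touches the scale (contact force between any of the fingers, the arm and scale above 0.5 N).
It fails at once if the carton, tape roll or tape measure is pushed or lifted (moved more than 8 mm) (distance of any of carton_center, tape_roll_center, measure_center from where it was at the start of the episode above 0.008 m).
It also fails if it takes over 40 s, if anything falls off the work surface, if the arm or the gripper's body presses on something with over 40 N, if the wrist force passes 120 N, or if a joint passes its speed limit or range.

## Working session

There is one attempt and no reset: what is moved stays moved. The work goes in short steps, Python scripts to look and compute and a tool call to move; the robot and the scene stay as the last step left them, time stands still between calls to the robot, and variables do not carry over. Pictures are saved under pics/ and viewed, about 8 in all and at most 12, crops included, and the job is handed in when it is done.

Besides the shell and the picture viewer there is one more tool, called after "Call:" as name([rows], argument=value, ...), one row to a line, values as JSON. play_rows: Moves the arm, as the interface text tells. Its arguments: {"type":"object","properties":{"commands":{"type":"array"},"grip_force":{"type":"number"}},"required":["commands"]}

```bash
mkdir -p pics
cat > h.py <<'E'
import numpy as np, cv2
from plant import ctrl,get_image,camera_info
from scipy.spatial.transform import Rotation as R
def cam(n):
    c=camera_info(n); r=np.array(c["rotation"],float)
    r=r if r.shape==(3,3) else R.from_rotvec(r).as_matrix()
    return np.array(c["K"]),np.array(c["xyz"]),r
def ray(n,u,v):
    K,p,r=cam(n); return p,r@np.linalg.solve(K,[u,v,1.])
def onplane(n,u,v,z):
    p,d=ray(n,u,v); return p+d*(z-p[2])/d[2]
E
python3 - <<'E'
from h import *
for n in("side","top"):
    im,d=get_image(n); cv2.imwrite(f"pics/{n}0.png",im); np.save(n+"_d.npy",d); print(n,camera_info(n))
print(ctrl.get_obs())
E
```

```text
side {'K': array([[460.32912677,   0.        , 255.16931707],
       [  0.        , 460.32912677, 197.87491498],
       [  0.        ,   0.        ,   1.        ]]), 'xyz': array([ 0.11644725, -0.7355892 ,  0.73368746]), 'rotation': array([-2.10408746,  0.62814514, -0.3507729 ])}
top {'K': array([[451.43129784,   0.        , 251.00415096],
       [  0.        , 451.43129784, 186.89499546],
       [  0.        ,   0.        ,   1.        ]]), 'xyz': array([0.4462804 , 0.05334889, 0.99522418]), 'rotation': array([-2.19599473,  2.01145533, -0.20546342])}
{'t': 0.1, 'q': array([ 9.25589279e-01,  3.13388003e-01,  1.49834504e+00, -2.74350571e-05,
        1.33094755e+00, -2.23409349e-01]), 'dq': array([-0.00097188, -0.00082619,  0.00051504, -0.00113886, -0.00079412,
        0.00049843]), 'tau': array([ 1.86733807e-03, -4.02817011e+01, -2.52647477e+01,  6.94678444e-02,
        3.41861579e-02, -7.41385475e-05]), 'ee_pos': array([0.21484336, 0.47882562, 0.25722741]), 'ee_rot': array([-6.57556722e-01, -3.07156260e+00,  1.56767907e-03]), 'contact_force': array([-0.17056005, -0.27023518,  0.22386408]), 'moment': array([0.01837269, 0.04401144, 0.02647334]), 'gripper_width': 0.08774206370175264}
```

View pics/top0.png

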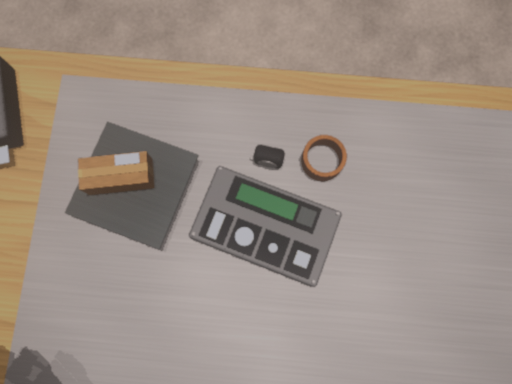

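View pics/side0.png

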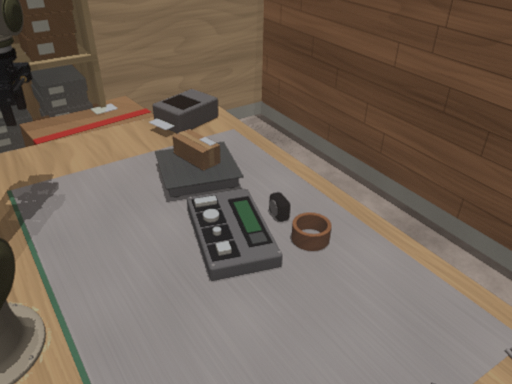

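The top view shows the keys in one row: bar (215,226), large round (244,237), small round (272,247) and square (302,259). In the side view they sit at (205,202), (210,215), (216,231) and (223,247). The carton is on the scale at upper left in the top view, and the measure and roll are beyond the console.

Run:
```python
from h import *
seeds={"top":[(215,226),(244,237),(272,247),(302,259)],"side":[(205,202),(210,215),(216,231),(223,247)]}
C={}
for n in seeds:
    im=cv2.imread(f"pics/{n}0.png"); g=im.min(2); d=np.load(n+"_d.npy")
    for thr in ((130,) if n=="top" else (150,)):
        m=(g>thr).astype(np.uint8); k,l,st,ce=cv2.connectedComponentsWithStats(m)
        C[n]=[]
        for s in seeds[n]:
            i=l[s[1],s[0]]; print(n,s,im[s[1],s[0]],i,st[i],ce[i].round(1)); C[n].append(ce[i])
        if n=="top":
            print("depth",[d[s[1],s[0]] for s in seeds[n]])
for a,b in zip(C["top"],C["side"]):
    p,u=ray("top",*a); q,v=ray("side",*b)
    t=np.linalg.lstsq(np.c_[u,-v],q-p,rcond=None)[0]
    A=p+u*t[0];B=q+v*t[1]
    print("tri",((A+B)/2).round(4),"gap",np.linalg.norm(A-B).round(4),"top-plane",onplane("top",*a,.056).round(4),"side-plane",onplane("side",*b,.056).round(4))
o=ctrl.get_obs(); print(R.from_rotvec(o["ee_rot"]).as_matrix().round(3))
```

```text
top (215, 226) [183 177 178] 103 [206 212  19  27 278] [215.4 224.8]
top (244, 237) [184 178 178] 104 [235 227  19  19 286] [243.8 236. ]
top (272, 247) [183 177 177] 106 [268 243  10  10  70] [272.5 247.4]
top (302, 259) [183 177 178] 107 [293 250  18  18 212] [301.6 258.8]
depth [np.float32(0.9432718), np.float32(0.9375676), np.float32(0.93347466), np.float32(0.93032694)]
side (205, 202) [134 140 140] 0 [     0      0    512    384 196023] [255.7 191.5]
side (210, 215) [173 172 170] 5 [204 209  15   9 100] [210.6 213.4]
side (216, 231) [152 152 152] 6 [214 227   7   5  24] [216.6 228.8]
side (223, 247) [174 173 171] 7 [217 241  14  10 102] [223.2 245.8]
tri [0.6105 0.1042 0.0787] gap 0.1335 top-plane [0.5565 0.1419 0.056 ] side-plane [0.6885 0.1002 0.056 ]
tri [0.5397 0.0802 0.0554] gap 0.0023 top-plane [0.5386 0.0806 0.056 ] side-plane [0.5405 0.0791 0.056 ]
tri [0.5216 0.0189 0.056 ] gap 0.0027 top-plane [0.5203 0.0194 0.056 ] side-plane [0.5229 0.0184 0.056 ]
tri [ 0.5036 -0.0425  0.056 ] gap 0.0027 top-plane [ 0.5023 -0.0419  0.056 ] side-plane [ 0.5048 -0.043   0.056 ]
[[-0.912  0.409 -0.001]
 [ 0.409  0.912 -0.001]
 [ 0.    -0.001 -1.   ]]
```

Call:
play_rows([
  [1,-0.9,-0.45,0,1],
  [1,-1.8,-0.9,0,2],
  [1,-2.7,-1.35,0,3],
  [1,-3.6,-1.8,0,4],
  [1,-4.5,-2.25,0,5],
], grip_force=10)

```text
t: 0.52
ee_pos: [0.343, 0.3215, 0.2576]
ee_rot: [-1.437, -2.794, 0.001]
contact_force: [0.8, 0.6, -0.1]
gripper_width: 0.0574
```

```bash
cat >> h.py <<'E'
def plan(x,y,z,ang=-16.35):
    o=ctrl.get_obs(); M=R.from_rotvec(o["ee_rot"]).as_matrix()
    d=M.T@(np.array([x,y,z])-o["ee_pos"])/.04
    a=np.degrees(np.arctan2(M[1,1],M[0,1]))
    print("t",o["t"],"pos",o["ee_pos"].round(4),"shift",d.round(2),"roll",round(((a-ang+90)%180-90)/6,2),"yaw",a.round(1),"F",o["contact_force"].round(2),"w",round(o["gripper_width"],4),"q6",o["q"][5].round(2),"tilt",M[:,2].round(3))
E
python3 -c "
from h import *
plan(.5395,.0800,.14)"
```

```text
t 0.5167 pos [0.343  0.3215 0.2576] shift [-7.77  0.49  2.94] roll 8.65 yaw 35.6 F [ 0.76  0.62 -0.07] w 0.0574 q6 -0.12 tilt [-0. -0. -1.]
```

Call:
play_rows([
  [1,-0.9,0.06,0,1],
  [1,-1.8,0.12,0,2],
  [1,-2.7,0.18,0,3],
  [1,-3.6,0.24,0,4],
  [1,-4.5,0.3,0,5],
])

```text
t: 0.93
ee_pos: [0.4582, 0.1827, 0.2575]
ee_rot: [-2.111, -2.326, 0.0]
contact_force: [0.8, 0.4, 1.1]
gripper_width: 0.0239
```

```bash
python3 -c "
from h import *
plan(.5395,.0800,.14)"
```

```text
t 0.9333 pos [0.4582 0.1827 0.2575] shift [-2.75  1.78  2.94] roll 3.65 yaw 5.5 F [0.85 0.43 1.09] w 0.0239 q6 0.04 tilt [-0.  0. -1.]
```

Call:
play_rows([
  [1,-0.7,0.45,0,1],
  [1,-1.4,0.9,0,2],
  [1,-2.1,1.35,0,3],
  [1,-2.75,1.75,0,3.7],
  [1,-2.75,1.75,0.5,3.7],
])

```text
t: 1.35
ee_pos: [0.5417, 0.0779, 0.2397]
ee_rot: [2.519, 1.87, 0.006]
contact_force: [1.0, -0.1, 1.2]
gripper_width: 0.0004
```

Call:
play_rows([
  [1,0,0,0.8,0],
  [1,0,0,1.6,0],
  [1,0,0,2.4,0],
  [1,0,0,2.4,0],
  [1,0,0,2.4,0],
])

```text
t: 1.77
ee_pos: [0.5378, 0.082, 0.1413]
ee_rot: [-2.514, -1.882, 0.003]
contact_force: [-0.6, 0.5, 0.9]
gripper_width: 0.0004
```

Run:
```python
from h import *
plan(.5395,.0800,.085); plan(.5577,.1416,.085)
a,_=get_image("top");b,_=get_image("side")
K=np.hstack([cv2.resize(a[180:300,150:350],(400,240)),cv2.resize(b[150:290,140:310],(400,329))[:240]])
cv2.imwrite("pics/c1.png",cv2.resize(K,(800,240)))
```

```text
t 1.7667 pos [0.5378 0.082  0.1413] shift [-0.03  0.06  1.41] roll -0.0 yaw -16.4 F [-0.63  0.54  0.88] w 0.0004 q6 0.22 tilt [-0.003  0.    -1.   ]
t 1.7667 pos [0.5378 0.082  0.1413] shift [1.57 0.06 1.41] roll -0.0 yaw -16.4 F [-0.63  0.54  0.88] w 0.0004 q6 0.22 tilt [-0.003  0.    -1.   ]
```

View pics/c1.png

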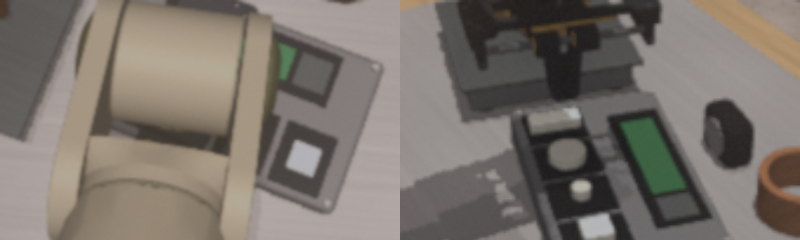

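The crop shows the closed fingertips at about (565,90) in its side half, above the console. The square key is clear at (303,157) in the top half. The pose agrees with the arm's own readings, so I'm descending in stages.

Call:
play_rows([
  [1,-0.03,0.05,0.4,0],
  [1,-0.03,0.05,0.8,0],
  [1,-0.03,0.05,1.2,0],
  [1,-0.03,0.05,1.4,0],
  [1,-0.03,0.05,1.4,0],
])

```text
t: 2.28
ee_pos: [0.5399, 0.0803, 0.0858]
ee_rot: [-2.515, -1.883, 0.0]
contact_force: [-0.3, 0.2, 0.0]
gripper_width: 0.0004
```

Run:
```python
from h import *
plan(.5395,.0800,.070)
b,_=get_image("side")
cv2.imwrite("pics/c2.png",cv2.resize(b[160:280,150:310],(640,480)))
```

```text
t 2.2833 pos [0.5399 0.0803 0.0858] shift [-0.01 -0.01  0.4 ] roll -0.0 yaw -16.4 F [-0.25  0.16  0.04] w 0.0004 q6 0.22 tilt [-0. -0. -1.]
```

View pics/c2.png

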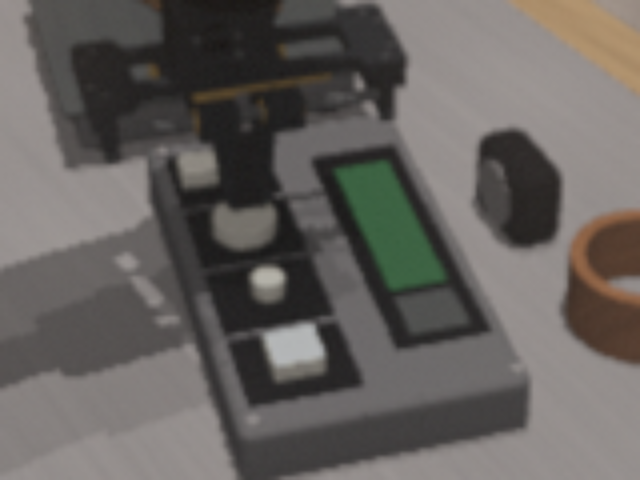

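The fingertips at (245,195) in the crop are centred just above the large round key, and the other keys are free. Now pressing.

Call:
play_rows([
  [1,0,0,0.15,0],
  [1,0,0,0.25,0],
  [1,0,0,0.33,0],
  [1,0,0,0.38,0],
  [1,0,0,0.4,0],
])

```text
t: 2.75
ee_pos: [0.5403, 0.0802, 0.0701]
ee_rot: [2.514, 1.882, 0.002]
contact_force: [0.1, 0.5, 4.7]
gripper_width: 0.0005
```

Call:
play_rows([
  [1,0,0,0,0],
  [1,0,0,0,0],
])

```text
t: 2.92
ee_pos: [0.5403, 0.0803, 0.0702]
ee_rot: [2.514, 1.882, 0.002]
contact_force: [1.1, 0.6, 4.4]
gripper_width: 0.0005
```

Call:
play_rows([
  [1,0,0,0,0],
  [1,0,0,0,0],
  [1,0,0,0,0],
  [1,0,0,0,0],
  [1,0,0,0,0],
])

```text
t: 3.33
ee_pos: [0.5402, 0.0802, 0.0699]
ee_rot: [2.514, 1.882, 0.001]
contact_force: [2.8, -0.3, 4.7]
gripper_width: 0.0005
```

Call:
play_rows([
  [1,0,0,-0.2,0],
  [1,0,0,-0.5,0],
  [1,0,0,-0.8,0],
  [1,0,0,-0.8,0],
  [1,0,0,-0.8,0],
])

```text
t: 3.75
ee_pos: [0.5393, 0.0802, 0.1016]
ee_rot: [-2.514, -1.882, 0.001]
contact_force: [-0.2, -0.7, -0.1]
gripper_width: 0.0005
```

Run:
```python
from h import *
plan(.5575,.1418,.1015)
b,_=get_image("side")
cv2.imwrite("pics/c3.png",cv2.resize(b[160:280,150:310],(640,480)))
```

```text
t 3.75 pos [0.5393 0.0802 0.1016] shift [1.6 0.  0. ] roll -0.0 yaw -16.4 F [-0.25 -0.69 -0.07] w 0.0005 q6 0.22 tilt [-0.001 -0.    -1.   ]
```

View pics/c3.png

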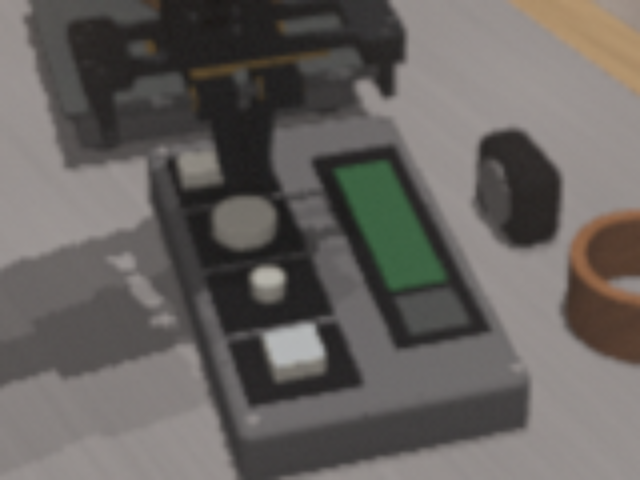

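The tare key at (243,222) is up again, and the fingers are clear above it. Next is the bar key.

Call:
play_rows([
  [1,0.5,0,0,0],
  [1,1.1,0,0,0],
  [1,1.6,0,0,0],
  [1,1.6,0,0.2,0],
  [1,1.6,0,0.4,0],
])

```text
t: 4.22
ee_pos: [0.5573, 0.142, 0.0843]
ee_rot: [-2.513, -1.884, 0.002]
contact_force: [-0.9, 0.2, -0.2]
gripper_width: 0.0007
```

Call:
play_rows([
  [1,0,0,0,0],
  [1,0,0,0,0],
])

```text
t: 4.38
ee_pos: [0.5571, 0.1408, 0.0846]
ee_rot: [-2.515, -1.881, 0.004]
contact_force: [-0.9, -0.8, -0.4]
gripper_width: 0.0004
```

Run:
```python
from h import *
plan(.5575,.1418,.070)
b,_=get_image("side")
cv2.imwrite("pics/c4.png",cv2.resize(b[160:280,150:310],(640,480)))
```

```text
t 4.3833 pos [0.5571 0.1408 0.0846] shift [0.03 0.   0.37] roll -0.01 yaw -16.4 F [-0.86 -0.77 -0.37] w 0.0004 q6 0.33 tilt [-0.003 -0.    -1.   ]
```

View pics/c4.png

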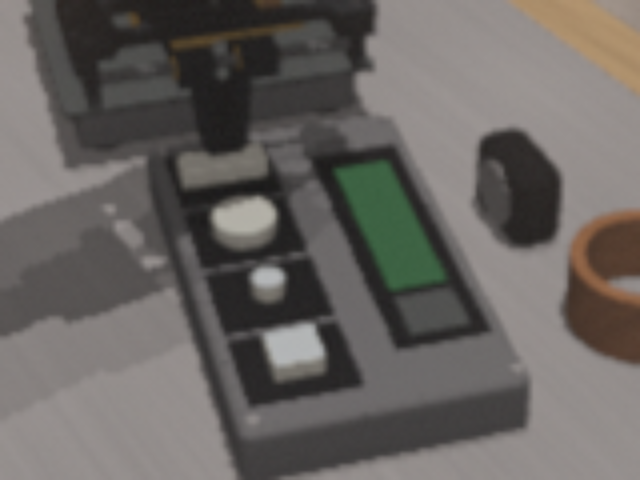

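The fingertips at (222,145) are centred over the bar key at (222,165). Now pressing.

Call:
play_rows([
  [1,0,0,0.12,0],
  [1,0,0,0.22,0],
  [1,0,0,0.3,0],
  [1,0,0,0.35,0],
  [1,0,0,0.38,0],
])

```text
t: 4.85
ee_pos: [0.5579, 0.1413, 0.0705]
ee_rot: [2.515, 1.882, -0.001]
contact_force: [-2.1, -3.0, 4.5]
gripper_width: 0.0006
```

Call:
play_rows([
  [1,0,0,0,0],
  [1,0,0,0,0],
])

```text
t: 5.02
ee_pos: [0.558, 0.1415, 0.0708]
ee_rot: [2.515, 1.882, 0.0]
contact_force: [-1.3, -2.3, 4.0]
gripper_width: 0.0006
```

Call:
play_rows([
  [1,0,0,0.02,0],
  [1,0,0,0.02,0],
  [1,0,0,0.02,0],
  [1,0,0,0.02,0],
  [1,0,0,0.02,0],
])

```text
t: 5.43
ee_pos: [0.558, 0.1416, 0.0698]
ee_rot: [2.515, 1.882, 0.0]
contact_force: [-0.8, -3.4, 4.7]
gripper_width: 0.0007
```

Call:
play_rows([
  [1,0,0,-0.2,0],
  [1,0,0,-0.6,0],
  [1,0,0,-1.2,0],
  [1,0,0,-2,0],
  [1,0,0,-2.8,0],
])

```text
t: 5.85
ee_pos: [0.5572, 0.1422, 0.1827]
ee_rot: [-2.513, -1.882, 0.002]
contact_force: [0.8, 0.1, 0.5]
gripper_width: 0.0004
```

Call:
play_rows([
  [1,-0.5,-0.5,-0.5,0],
  [1,-1,-1,-0.5,0],
  [1,-1.5,-2,-0.5,0],
  [1,-1.5,-2.5,-0.5,0],
  [1,-1.5,-3,-0.5,0],
])

```text
t: 6.27
ee_pos: [0.4237, 0.118, 0.2018]
ee_rot: [-2.515, -1.881, 0.0]
contact_force: [0.9, 1.0, -0.1]
gripper_width: 0.0007
```

Call:
play_rows([
  [1,0,0,0,0],
  [1,0,0,0,0],
  [1,0,0,0,0],
  [1,0,0,0,0],
])

```text
t: 6.6
ee_pos: [0.4265, 0.1179, 0.2017]
ee_rot: [-2.515, -1.882, -0.0]
contact_force: [0.1, 0.4, -0.1]
gripper_width: 0.0005
```

Run:
```python
from h import *
plan(.5575,.1418,.070)
b,_=get_image("side"); a,_=get_image("top"); b0=cv2.imread("pics/side0.png")
cv2.imwrite("pics/c5.png",np.hstack([cv2.resize(x[120:280,140:340],(400,320)) for x in(b0,b)]))
```

```text
t 6.6 pos [0.4265 0.1179 0.2017] shift [1.5  2.97 3.29] roll -0.0 yaw -16.4 F [ 0.14  0.39 -0.13] w 0.0005 q6 0.29 tilt [ 0.  0. -1.]
```

View pics/c5.png

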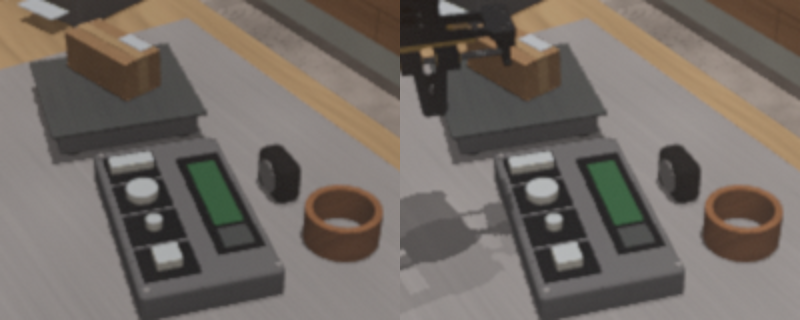

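Comparing before (left) and after (right): all four keys are up, the carton, tape measure and roll haven't moved, and the hand is clear.

```bash
python3 -c "
from h import *
print(ctrl.close_job())"
```

```text
the job is handed in; nothing more can be done
None
```

I pressed the tare key and then the print key, let both come up, and handed the job in with the hand clear. No verdict was reported.

- **Finding the keys:** The large round, small round and square keys were measured from both views. They came out 55–56 mm high and 64 mm apart, as the text says, and the two views agreed to within 3 mm. The bar key was not caught by the side-view brightness mask, so its two-view result was wrong (134 mm gap between rays). I placed it by continuing the key row. The top view cast onto 56 mm agreed to about 1 mm, and a close-up before pressing confirmed it.
- **Tare press:** About 5 mm down by the arm's position, at 4.4–4.7 N for about 0.6 s. A picture showed the key up again before I moved on.
- **Print press:** At first about 4.2 mm down at 4.0 N. I deepened it slightly to about 5 mm and 4.7 N, then released it.
- **Last checks:** The last side picture shows all four keys up and the tape measure and roll where they began. The carton also looks unmoved, though the hand partly hid it in that view. I judged this by eye and did not measure it. The contact force was about zero (noise under 0.5 N), with the fingertips about 18 cm above the bench. The job took 6.6 s.

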